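# Reset the tube length stop by one hole

### The job

The next tubes are one size longer: lift the loose yellow spatter cap off the lock plunger and set it down gently on the bench, open side down as it was. Then pull the red plunger knob up, slide the green section on the rail to the very next hole, away from the blue end plate, and let the pin go fully home in that hole. Finish while still holding the knob firmly with the pin home, and leave the tube, the coupon and the spray can as they are.

Things in the scene. Friction and masses are not known exactly. Their poses are not given: they have to be found in the camera images.
- rig: Length stop fixed to the bench: level steel square rail 40 x 40 mm, 400 mm long, its top 65 mm above the bench, 13 mm holes every 50 mm along it, on two blue feet (100 mm in x, 32 in y, 8 high) at y = -180 and 180 mm. Origin: on the bench below the plunger when joint section is 0; z up, y along the rail away from the end plate. Bench at x = -70 to -200, y = -50 to 200 mm is free
- end_plate (a point): Foot of the blue upright end plate, at the bottom middle of its face towards the section: plate 120 mm (rig x) by 10 mm, 85 mm high, fixed, at rig y = -190 mm. The tubes are butted against it
- next_hole (a point): Centre of the mouth of the next hole, on the rail's top face, 65 mm above the bench, 50 mm along rig +y from the hole the pin is in
- section (a joint): Slide of the green section along rig +y, in m: 0 at its present hole, 0.05 at the next; travel -0.012 to 0.115. A sleeve 50 x 50 mm, 80 mm long, centred on the plunger, top 70 mm above the bench; its stop plate (8 mm thick, top 80 mm above the bench) juts out on the +x side to 95 mm, 36 mm towards the end plate. Slides with about 2.5 N of friction; 1.5 mm of play either way with the pin in
- lock_pin (a joint): Height of the plunger pin above its lowest place, in m: 0 is fully home in a hole, 0.012 is the tip just clear and riding on the top of the rail between holes, 0.018 is the upper stop. A spring presses it down with 5 N at 0 and 9 N at 0.018. Over a hole it drops in by itself when let down
- knob: Red round pull knob of the plunger, 28 mm across, 26 mm high (bevelled top and bottom), upright in the middle of the section. Origin: centre of its underside, 89 mm above the bench with the pin home; z up. Below it the steel barrel, 20 mm across (25 mm in its lowest 6 mm), stands on the section. It moves with pin and section; under the cap at the start
- spatter_cap: Loose yellow metal cap, a round cup turned upside down, 46 mm across outside, 40 mm inside, 58 mm high, about 90 g, standing over the plunger on the section's top face. Origin: centre of its open lower rim; z up, to the closed top. It must be raised 46 mm to clear the knob
- tube: Bystander: aluminium tube 40 mm across, 142 mm long, lying loose in the V-rests between the end plate and the stop plate. Origin: middle of its axis, 52 mm above the bench, about 62 mm from the rail's middle; y along the tube
- coupon: Bystander: aluminium test coupon, a plate 65 x 75 x 10 mm with a short pipe 40 mm across welded on top, 42 mm high in all, loose on the bench near the end plate on the rig's -x side, about 75 to 120 mm from the rail's middle. Origin: centre of its underside
- spray_can: Bystander: spray can 60 mm across, 165 mm high, loose on the bench on the rig's +x side, near the rail's free end. Origin: centre of its underside

How it is judged:
On the way, in this order (a step that is already met when the one before it is completed fails the run):
1. the cap is off the plunger and stands let go on the bench, open side down (horizontal distance between spatter_cap and knob above 0.06 m and height (world z) of spatter_cap below 0.006 m and angle between spatter_cap's own z axis and vertical below 0.15 rad and contact force between the fingers and spatter_cap below 0.1 N and value of joint section below 0.01 m), for 0.2 s.
2. the pin is pulled clear and the section is on its way between the two holes (value of joint lock_pin above 0.009 m and value of joint section between 0.008 and 0.047 m), for 0.04 s.
At the end, for the whole second after the job is handed in: Section at the next hole (0.046 to 0.054 m), pin home (below 0.002 m), fingers holding the knob with over 3 N; cap open side down on the bench (within 6 mm, tilt under 0.15 rad), not touched by the robot; tube, coupon and can within 15 mm of their starts (value of joint section between 0.046 and 0.054 m and value of joint lock_pin below 0.002 m and contact force between the fingers and knob above 3 N and height (world z) of spatter_cap below 0.006 m and angle between spatter_cap's own z axis and vertical below 0.15 rad and contact force between anything else and spatter_cap above 0.1 N and contact force between each of the arm, the fingers and spatter_cap below 0.1 N and distance of each of tube, coupon, spray_can from where it was at the start of the episode below 0.015 m); the arm keeps its last pose, push and grip.
It fails at once if the tube, the coupon or the spray can is shifted by more than 15 mm or knocked over (distance of any of tube, coupon, spray_can from where it was at the start of the episode above 0.015 m or angle between spray_can's own z axis and vertical above 0.4 rad).
It fails at once if the cap is dropped or thrown: it moves faster than 0.7 m/s with no finger on it (linear speed of spatter_cap above 0.7 m/s and contact force between the fingers and spatter_cap below 0.05 N).
It also fails if it takes over 51 s, if anything falls off the work surface, if the arm or the gripper's body presses on something with over 40 N, if the wrist force passes 120 N, or if a joint passes its speed limit or range.

### The arm

A 7-joint arm with a two-finger parallel gripper is mounted at the origin on the work surface. World frame = base frame: x ahead of the robot, y to its left, z up, the work surface at z = 0. Lengths are in m, angles in rad, forces in N, time in s.
With the tool pointing down it reaches from about 0.4 to 0.85 m from the base axis. Payload 4.5 kg.
Tool frame: the origin (TCP) lies midway between the tips of the shut fingers; the grasp point (between the pads) lies 19 mm behind it; z points along the fingers, y is the direction in which the jaws open and shut (so a half turn about z gives the same grasp; the last joint's range is limited). The gripper opens to 88 mm and grips with 3 to 60 N. Pads are 18 mm wide; open, the fingers measure 123 mm over their backs; the gripper's body (75 mm by 187 mm) begins 45 mm behind the grasp point.
Start: joints at [-1.243, 0.689, -0.195, 1.565, 0.157, 0.902, -0.215], TCP at [0.181, 0.598, 0.239] pointing down, gripper open.
Joint ranges: [-3.01, 3.01], [-0.46, 2.08], [-1.47, 1.51], [0.13, 2.56], [-1, 4.14], [0.04, 2.09], [-2.66, 2.66]. Speed limits (rad/s): [2.57, 2.57, 3.14, 3.14, 3.14, 3.14, 3.14].

### API

Orientations are given as a unit quaternion [x, y, z, w].
In Python, from plant import r, viewer gives the robot as it stands.
- The arm moves only by the tool play_rows, never from a script. Its argument "commands" is a list of rows, each an object with "delta_rot": the turn, a rotation vector about the tool's x, y, z normalised to -1 to 1, where 1 is pi rad, a list of three; "travel": the shift along the tool's x, y, z normalised to -1 to 1, where 1 is 15 cm, a list of three; "gripper": the opening, from -1 (shut) to 1 (fully open). In form: [{"delta_rot": [wx, wy, wz], "travel": [x, y, z], "gripper": gripper}, ...]. A call has 1 to 12 rows; each row is the pose to reach, as a shift and turn from the pose commanded when the call began, along the tool's axes at that moment, turning the shorter way round; what a row does not reach only later rows make up. A row lasts 1/8 s, in which the tool goes at most 62.5 mm and 10.7 degrees, less where a joint would pass 70% of its speed; a pose out of reach is approached as far as the arm can. A call with a number of a shift or a turn outside -1 to 1 is refused whole. A call with a gripper value outside its range is refused whole. The fingers move at their own pace and stop on an object; "force" is the grip in N (left out, the last holds). Time passes only in rows, so rows that repeat a pose let the fingers close. It gives the time, the measured TCP pose, the force and the opening at its end, in the units of the state.
- r.get_state(): the state, without advancing time (a new reading comes with each control period).
- viewer.snapshot(name): name is "scene" or "top"; returns a dict with "color" (384x512x3 uint8, red, green, blue), "z_map" (384x512 float32, m along the optical axis (not along the pixel's ray), 0 where there is no reading), "fx", "fy", "cx", "cy" (pixels), "origin" and "attitude" of the camera in the world. Camera axes: x right, y up, looking along -z (the intrinsics and any distortion apply to the point x, -y, -z); pixel columns grow to the right and rows downward; lengths in m; the calibration is good to about 2 mm. A picture is of the moment at which its call begins.
- r.finish_job(): hands the job in, once; it reports no verdict.
Trained networks look in the newest picture that a camera, given by its name, has taken for a name from the list of things; names that differ only in an ending like _2 or _b are one class to them, and where a whole thing is asked for, a point or a joint stands for the part that bears it (a point fixed in the world has none). Each returns a list of dicts, best first, with "conf" (0 to 1); they miss things now and then, are a little off and sometimes report something else, mostly with a low value. They report only what shows in the picture. A call takes as long as a camera call.
- viewer.outline_of(camera, label): "pixels" (384x512 bool, what is visible of it) and "at" ([column, row] in pixels, amid what is visible of it).
- viewer.pinpoint(camera, label): "at" ([column, row] in pixels: a listed point, or the origin of a listed thing).
The state is a dict: "clock": time; "q": joint angles; "qd": joint speeds; "joint_torque": joint torques, N m; "tool_pos": TCP position; "eef_rot": TCP orientation; "contact_force": force on the tool from outside, world axes, zero at the start; "moment": the same for the moment, N m; "opening": opening from 0.0 (shut) to 1.0 (fully open).
Only numpy, scipy, OpenCV 4.12 (cv2) and the standard library are available. Lean on these libraries where they do the work, as an engineer would, in place of code of your own. Each camera call takes 0.05 s, during which the arm holds its last target. There are 200 camera calls.

## Working session

There is one attempt and no reset: what is moved stays moved. The work goes in short steps, Python scripts to look and compute and a tool call to move; the robot and the scene stay as the last step left them, time stands still between calls to the robot, and variables do not carry over. Pictures are saved under pics/ and viewed, about 8 in all and at most 12, crops included, and the job is handed in when it is done.

Besides the shell and the picture viewer there is one more tool, called after "Emit:" in YAML: its name, and indented under it one key for each argument. play_rows: Moves the arm, as the interface text tells. Its arguments: {"type":"object","properties":{"commands":{"type":"array","items":{"type":"object","properties":{"delta_rot":{"type":"array","items":{"type":"number","minimum":-1,"maximum":1}},"travel":{"type":"array","items":{"type":"number","minimum":-1,"maximum":1}},"gripper":{"type":"number"}}}},"force":{"type":"number"}},"required":["commands"]}

```bash
mkdir -p pics; ls; cat > h.py <<'E'
import numpy as np, cv2
from scipy.spatial.transform import Rotation as R
from plant import r, viewer
def snap(n):
    s=viewer.snapshot(n); return s
def rot(s):
    a=np.array(s["attitude"],float)
    return a if a.shape==(3,3) else R.from_quat(a).as_matrix()
def ray(s,uv):
    d=np.array([(uv[0]-s["cx"])/s["fx"],-(uv[1]-s["cy"])/s["fy"],-1.0]); return rot(s)@d
def atz(s,uv,z):
    o=np.array(s["origin"]);d=ray(s,uv);return o+d*(z-o[2])/d[2]
def cloud(s,mask=None):
    Z=s["z_map"];m=Z>0
    if mask is not None:m&=mask
    v,u=np.nonzero(m);z=Z[m]
    p=np.c_[(u-s["cx"])/s["fx"]*z,-(v-s["cy"])/s["fy"]*z,-z]
    return p@rot(s).T+np.array(s["origin"])
def tri(s1,a,s2,b):
    o1,o2=np.array(s1["origin"]),np.array(s2["origin"]);d1,d2=ray(s1,a),ray(s2,b)
    t=np.linalg.lstsq(np.c_[d1,-d2],o2-o1,rcond=None)[0]
    p,q=o1+d1*t[0],o2+d2*t[1];return (p+q)/2,np.linalg.norm(p-q)
E
python3 - <<'E'
from h import *
S={n:snap(n) for n in("scene","top")}
for n,s in S.items():
    print(n,{k:(v if k not in("color","z_map") else None) for k,v in s.items()})
    cv2.imwrite(f"pics/{n}0.png",s["color"][:,:,::-1])
names=["rig","end_plate","next_hole","section","knob","spatter_cap","tube","coupon","spray_can"]
for l in names:
    P={}
    for n in S:
        p=viewer.pinpoint(n,l)
        if p:P[n]=p[0]; print(l,n,np.round(p[0]["at"],1),round(p[0]["conf"],2))
    if len(P)==2: print("   ",*tri(S["scene"],P["scene"]["at"],S["top"],P["top"]["at"]))
for n in S:
    for l in["spatter_cap","section","spray_can","coupon"]:
        o=viewer.outline_of(n,l)
        if o:
            c=cloud(S[n],o[0]["pixels"]); zt=np.percentile(c[:,2],97) if len(c) else 0
            t=c[c[:,2]>zt-.006]; print(n,l,o[0]["conf"],len(c),"top",zt,"mid",(t.min(0)+t.max(0))/2, t.mean(0))
print(r.get_state())
E
```

```text
pics
scene {'color': None, 'z_map': None, 'fx': 441.94588723053454, 'fy': 441.94588723053454, 'cx': 261.4345547535193, 'cy': 181.65544876419565, 'origin': array([0.90520628, 0.46434101, 0.68925772]), 'attitude': array([0.10595749, 0.35380486, 0.88788282, 0.27433417])}
top {'color': None, 'z_map': None, 'fx': 366.6450730675212, 'fy': 366.6450730675212, 'cx': 254.08176883697587, 'cy': 191.02386688973593, 'origin': array([0.51779705, 0.02602689, 0.83211584]), 'attitude': array([ 0.01951748, -0.04759174, -0.69749034,  0.71474563])}
rig scene [260.6 189.3] 0.95
rig top [277.4 206.5] 0.81
    [ 0.56097768 -0.05773395  0.00414744] 0.0059649101315628495
end_plate top [358.7 213.6] 0.94
next_hole scene [269.1 187.3] 0.92
next_hole top [258.3 198.2] 0.67
    [ 0.57372791 -0.01051647  0.06065206] 0.0078031820367581144Traceback (most recent call last):
  File "<stdin>", line 10, in <module>
ValueError: it knows: coupon, end_plate, knob, next_hole, rig, spatter_cap, spray_can, tube
```

```bash
python3 - <<'E'
from h import *
S={n:snap(n) for n in("scene","top")}
names=["rig","end_plate","next_hole","knob","spatter_cap","tube","coupon","spray_can"]
for l in names:
    P={}
    for n in S:
        p=viewer.pinpoint(n,l)
        if p:P[n]=p[0]; print(l,n,np.round(p[0]["at"],1),round(p[0]["conf"],2))
    if len(P)==2: print("   ",*tri(S["scene"],P["scene"]["at"],S["top"],P["top"]["at"]))
for n in S:
    for l in["spatter_cap","spray_can","coupon","tube"]:
        o=viewer.outline_of(n,l)
        if o:
            c=cloud(S[n],o[0]["pixels"]); zt=np.percentile(c[:,2],97) if len(c) else 0
            t=c[c[:,2]>zt-.006]; print(n,l,o[0]["conf"],len(c),"top",zt,"mid",(t.min(0)+t.max(0))/2, t.mean(0),np.ptp(t,axis=0))
s=S["top"];c=cloud(s);t=c[(abs(c[:,2]-.065)<.004)&(abs(c[:,0]-.57)<.2)&(abs(c[:,1]+.05)<.3)]
print(len(t),cv2.minAreaRect(t[:,:2].astype(np.float32)))
print(r.get_state())
cv2.imwrite("pics/both.png",np.hstack([cv2.resize(S[n]["color"],(400,300))[:,:,::-1] for n in S]))
cv2.imwrite("pics/top1.png",cv2.resize(s["color"],(800,600))[:,:,::-1])
E
```

```text
rig scene [260.4 189.1] 0.64
rig top [275.6 207.8] 0.55
    [ 0.55989912 -0.05531014  0.00568563] 0.0005828555099543724
end_plate scene [217.2 138.4] 0.97
end_plate top [358.6 215.2] 0.94
    [ 0.54962643 -0.24806284  0.00188513] 0.00406065805683565
next_hole scene [270.2 185.2] 0.93
next_hole top [257.7 200.8] 0.56
    [ 0.56925924 -0.0103331   0.06367504] 0.004433004537466327
spatter_cap scene [257.2 164.9] 0.67
spatter_cap top [279.2 205.6] 0.89
    [ 0.56281208 -0.05724013  0.07626147] 0.004049265760002979
tube scene [211.8 140.6] 0.63
tube top [340.3 189.2] 0.76
    [ 0.59831353 -0.18525623  0.06598476] 0.003985426966289699
coupon scene [275.2 141.9] 0.73
coupon top [329.8 264.8] 0.72
    [ 0.43106365 -0.18507293 -0.02185512] 0.003972092792760877
spray_can scene [233.9 278.2] 0.66
spray_can top [211.  139.2] 0.83
    [0.71542239 0.09434163 0.0028927 ] 0.0036819115088721757
scene spatter_cap 0.56 777 top 0.12872940156261162 mid [ 0.56334627 -0.05572053  0.12645461] [ 0.56427443 -0.05489049  0.12682346] [0.04196254 0.04193827 0.00725048]
scene coupon 0.67 680 top 0.041674041759507
[... 1015 characters left out ...]
0652160644531)
{'clock': 1.7, 'q': array([-1.24319394,  0.68909027, -0.19461361,  1.56531465,  0.15731103,
        0.90251456, -0.21508807]), 'qd': array([-0.00104234, -0.00171876,  0.00034992,  0.00131361, -0.00058865,
       -0.00182707, -0.00035195]), 'joint_torque': array([-3.41619061e-04, -5.27474105e+01, -1.26726653e+00, -1.53742290e+01,
       -5.19004546e-02, -6.00523745e-04,  3.41612008e-05]), 'tool_pos': array([0.18097193, 0.59823812, 0.23874523]), 'eef_rot': array([1.46346980e-01, 9.89233320e-01, 2.95918160e-05, 1.01542169e-06]), 'contact_force': array([-0.47671748, -0.5637509 ,  0.56272883]), 'moment': array([ 0.00902438,  0.01078507, -0.03150089]), 'opening': 1.0007259181327326}
```

View pics/top0.png

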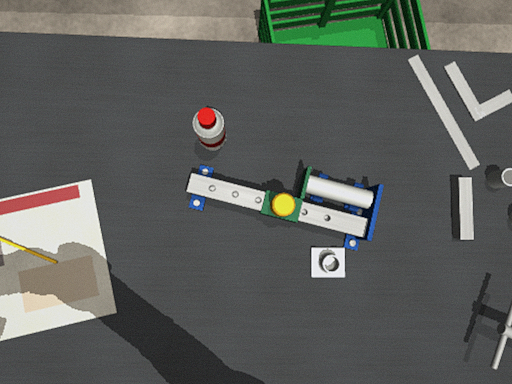

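View pics/scene0.png

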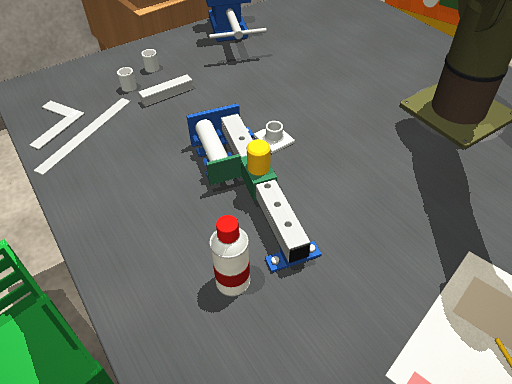

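The top view shows the cap at about (284,205). The rail runs from (188,185) at its free end to (375,227) at the end plate, with the can at (208,128) and the coupon at (328,263). Next I'll fit the rail's direction and work out the first move.

```bash
cat >> h.py <<'E'
def plan(pos,yaw=None):
    """pos: world TCP target; yaw: rig yaw (tool y along rig y). prints travel/delta_rot for current pose"""
    st=r.get_state();p=np.array(st["tool_pos"]);Q=R.from_quat(st["eef_rot"]).as_matrix()
    d=Q.T@(np.array(pos)-p)/0.15
    print("clock",st["clock"],"tcp",p.round(4),"open",round(st["opening"],3),"F",np.round(st["contact_force"],1))
    print("travel",d.round(4))
    if yaw is not None:
        y=np.array([-np.sin(yaw),np.cos(yaw),0]);z=np.array([0,0,-1.]);T=np.c_[np.cross(y,z),y,z]
        print("rot",(R.from_matrix(Q.T@T).as_rotvec()/np.pi).round(4))
E
python3 - <<'E'
from h import *
for n in("top","scene"):
    s=snap(n);c=cloud(s);yaw=-.22;o=np.array([.561,-.057])
    for k in range(4):
        ex=np.array([np.cos(yaw),np.sin(yaw)]);ey=np.array([-ex[1],ex[0]])
        x=(c[:,:2]-o)@ex;y=(c[:,:2]-o)@ey
        m=(abs(c[:,2]-.065)<.004)&(abs(x)<.03)&(y>.045)&(y<.3)
        xs,ys=x[m],y[m]
        b=np.arange(.05,.19,.01);mid=[];yy=[]
        for a in b:
            q=xs[(ys>=a)&(ys<a+.01)]
            if len(q)>8: mid.append((q.min()+q.max())/2);yy.append(a+.005)
        f=np.polyfit(yy,mid,1);yaw-=np.arctan(f[0]);o=o+ex*f[1]
    print(n,m.sum(),"yaw",yaw,np.degrees(yaw),"o",o,"ymax",ys.max(),"z",np.median(c[m,2]))
    m2=(abs(x)<.02)&(y>-.3)&(y<-.15)&(c[:,2]>.079)&(c[:,2]<.09)
    print("plate y",y[m2].min(),y[m2].max())
plan([.5625,-.0575,.239],yaw)
E
```

```text
top 1323 yaw -0.22804025654809998 -13.065744259286664 o [ 0.56190947 -0.05720333] ymax 0.19945469653875972 z 0.06488925023073688
plate y -0.19970802168300963 -0.18862866458276328
scene 1459 yaw -0.22890784756054447 -13.115453562643216 o [ 0.56275791 -0.05739342] ymax 0.20223261763012987 z 0.06448474030829365
plate y -0.19872633695409817 -0.18579389585333092
clock 1.8 tcp [0.181  0.5982 0.2387] open 0.998 F [-0.   0.3  0.1]
travel [-3.7005e+00 -3.4477e+00 -2.0000e-03]
rot [ 0.     -0.     -0.0206]
```

Emit:
play_rows:
  commands:
    - {"delta_rot": [0,0,0],"travel": [-0.925,-0.862,0],"gripper": 1}
    - {"delta_rot": [0,0,0],"travel": [-0.925,-0.862,0],"gripper": 1}
    - {"delta_rot": [0,0,0],"travel": [-0.925,-0.862,0],"gripper": 1}
    - {"delta_rot": [0,0,0],"travel": [-0.925,-0.862,0],"gripper": 1}

```text
clock: 2.3
tool_pos: [0.2799, 0.429, 0.2387]
eef_rot: [0.151, 0.989, -0.002, 0.001]
contact_force: [-0.9, 1.1, -0.5]
opening: 0.998
```

Emit:
play_rows:
  commands:
    - {"delta_rot": [0,0,0],"travel": [-0.925,-0.862,0],"gripper": 1}
    - {"delta_rot": [0,0,0],"travel": [-0.925,-0.862,0],"gripper": 1}
    - {"delta_rot": [0,0,0],"travel": [-0.925,-0.862,0],"gripper": 1}
    - {"delta_rot": [0,0,0],"travel": [-0.925,-0.862,0],"gripper": 1}

```text
clock: 2.8
tool_pos: [0.3742, 0.2661, 0.2387]
eef_rot: [0.151, 0.989, -0.001, 0.001]
contact_force: [-0.9, 0.3, -0.9]
opening: 0.997
```

Emit:
play_rows:
  commands:
    - {"delta_rot": [0,0,0],"travel": [-0.925,-0.862,0],"gripper": 1}
    - {"delta_rot": [0,0,0],"travel": [-0.925,-0.862,0],"gripper": 1}
    - {"delta_rot": [0,0,0],"travel": [-0.925,-0.862,0],"gripper": 1}
    - {"delta_rot": [0,0,0],"travel": [-0.925,-0.862,0],"gripper": 1}

```text
clock: 3.3
tool_pos: [0.4696, 0.1029, 0.2386]
eef_rot: [0.15, 0.989, -0.0, 0.001]
contact_force: [-0.7, 0.3, -0.1]
opening: 1.001
```

Emit:
play_rows:
  commands:
    - {"delta_rot": [0,0,-0.0206],"travel": [-0.925,-0.862,0],"gripper": 1}
    - {"delta_rot": [0,0,-0.0206],"travel": [-0.925,-0.862,0],"gripper": 1}
    - {"delta_rot": [0,0,-0.0206],"travel": [-0.925,-0.862,0],"gripper": 1}
    - {"delta_rot": [0,0,-0.0206],"travel": [-0.925,-0.862,0],"gripper": 1}
    - {"delta_rot": [0,0,-0.0206],"travel": [-0.925,-0.862,0],"gripper": 1}

```text
clock: 3.92
tool_pos: [0.5626, -0.0546, 0.2386]
eef_rot: [0.113, 0.994, 0.001, -0.0]
contact_force: [-0.6, 0.4, 0.1]
opening: 0.999
```

```bash
python3 - <<'E'
from h import *
plan([.5623,-.0575,.090],-.2285)
s=snap("scene");cv2.imwrite("pics/s2.png",s["color"][:,:,::-1])
o=viewer.outline_of("scene","spatter_cap")
if o:
    c=cloud(s,o[0]["pixels"]);t=c[c[:,2]>np.percentile(c[:,2],97)-.006];print((t.min(0)+t.max(0))/2)
E
```

```text
clock 3.925 tcp [ 0.5626 -0.0546  0.2386] open 0.999 F [-0.6  0.4  0.1]
travel [-0.003  -0.0211  0.9903]
rot [ 0.0006 -0.0002  0.0006]
[ 0.56319876 -0.05567385  0.12628623]
```

Emit:
play_rows:
  commands:
    - {"delta_rot": [0,0,0],"travel": [0,0,0.35],"gripper": 1}
    - {"delta_rot": [0,0,0],"travel": [0,0,0.6],"gripper": 1}
    - {"delta_rot": [0,0,0],"travel": [0,0,0.6],"gripper": 1}

```text
clock: 4.4
tool_pos: [0.5602, -0.0552, 0.1469]
eef_rot: [0.112, 0.994, 0.0, -0.003]
contact_force: [0.2, 0.5, -0.6]
opening: 1.001
```

```bash
python3 - <<'E'
from h import *
plan([.5623,-.0575,.090],-.2285)
s=snap("scene");cv2.imwrite("pics/s3.png",cv2.resize(s["color"][90:240,160:360],(800,600))[:,:,::-1])
E
```

```text
clock 4.4 tcp [ 0.5602 -0.0552  0.1469] open 1.001 F [ 0.2  0.5 -0.6]
travel [-0.0194 -0.0118  0.379 ]
rot [-0.0001 -0.0019  0.001 ]
```

View pics/s3.png

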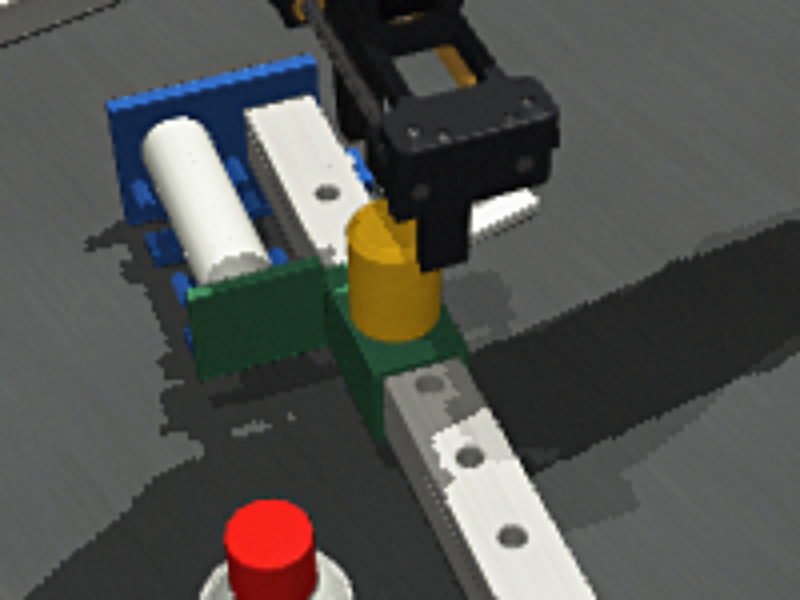

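The open jaws stand along the rail just above the cap, with one finger on the free-end side and the other behind the cap. Next I'll descend and grip.

Emit:
play_rows:
  commands:
    - {"delta_rot": [0,0,0],"travel": [-0.01,-0.012,0.2],"gripper": 1}
    - {"delta_rot": [0,0,0],"travel": [-0.01,-0.012,0.38],"gripper": 1}
    - {"delta_rot": [0,0,0],"travel": [-0.01,-0.012,0.38],"gripper": 1}
    - {"delta_rot": [0,0,0],"travel": [-0.01,-0.012,0.38],"gripper": 1}
    - {"delta_rot": [0,0,0],"travel": [-0.01,-0.012,0.38],"gripper": 1}

```text
clock: 5.08
tool_pos: [0.5646, -0.0594, 0.0934]
eef_rot: [0.114, 0.993, 0.0, 0.001]
contact_force: [0.5, 0.2, 0.2]
opening: 1.002
```

Emit:
play_rows:
  commands:
    - {"delta_rot": [0,0,0],"travel": [0,0,0],"gripper": -0.2}
    - {"delta_rot": [0,0,0],"travel": [0,0,0],"gripper": -0.2}
    - {"delta_rot": [0,0,0],"travel": [0,0,0],"gripper": -0.2}
    - {"delta_rot": [0,0,0],"travel": [0,0,0],"gripper": -0.2}
    - {"delta_rot": [0,0,0],"travel": [0,0,0],"gripper": -0.2}
    - {"delta_rot": [0,0,0],"travel": [0,0,0],"gripper": -0.2}
  force: 12

```text
clock: 5.82
tool_pos: [0.5635, -0.0595, 0.0916]
eef_rot: [0.114, 0.993, 0.0, -0.0]
contact_force: [0.5, 0.1, -0.5]
opening: 0.501
```

```bash
python3 - <<'E'
from h import *
plan([.5623,-.0575,.150],-.2285)
E
```

```text
clock 5.825 tcp [ 0.5635 -0.0595  0.0916] open 0.501 F [ 0.5  0.1 -0.5]
travel [ 0.0107  0.0114 -0.389 ]
rot [ 0.     -0.     -0.0001]
```

Emit:
play_rows:
  commands:
    - {"delta_rot": [0,0,0],"travel": [0,0,0],"gripper": -0.4}
    - {"delta_rot": [0,0,0],"travel": [0,0,0],"gripper": -0.4}
    - {"delta_rot": [0,0,0],"travel": [0,0,-0.05],"gripper": -0.4}
    - {"delta_rot": [0,0,0],"travel": [0,0,-0.15],"gripper": -0.4}
    - {"delta_rot": [0,0,0],"travel": [0,0,-0.3],"gripper": -0.4}
    - {"delta_rot": [0,0,0],"travel": [0,0,-0.45],"gripper": -0.4}
    - {"delta_rot": [0,0,0],"travel": [0,0,-0.45],"gripper": -0.4}
    - {"delta_rot": [0,0,0],"travel": [0,0,-0.45],"gripper": -0.4}
  force: 15

```text
clock: 6.82
tool_pos: [0.5631, -0.0597, 0.1591]
eef_rot: [0.114, 0.993, -0.0, -0.0]
contact_force: [-0.7, 0.2, -0.7]
opening: 0.505
```

```bash
python3 - <<'E'
from h import *
yaw=-.2285
ex=np.array([np.cos(yaw),np.sin(yaw)]);ey=np.array([-ex[1],ex[0]])
t=np.array([.5623,-.0575])-.125*ex+.06*ey
print(t);plan([*t,.022],yaw)
S={n:snap(n) for n in("scene","top")};P={}
for n,s in S.items():
    p=viewer.pinpoint(n,"knob");print(p[:1]); 
    if p:P[n]=p[0]["at"]; print(atz(s,p[0]["at"],.089))
    o=viewer.outline_of(n,"spatter_cap")
    if o: c=cloud(s,o[0]["pixels"]);print("cap",len(c),np.percentile(c[:,2],[2,97]))
if len(P)==2:print(tri(S["scene"],P["scene"],S["top"],P["top"]))
s=S["scene"];cv2.imwrite("pics/s4.png",cv2.resize(s["color"][60:210,160:360],(800,600))[:,:,::-1])
E
```

```text
[0.4541401  0.02925503]
clock 6.825 tcp [ 0.5631 -0.0597  0.1591] open 0.505 F [-0.7  0.2 -0.7]
travel [0.8422 0.4128 0.914 ]
rot [-0.     -0.0001 -0.0002]
[{'at': [257.8, 156.8], 'conf': 0.63}]
[ 0.55766222 -0.06610439  0.089     ]
cap 245 [0.13912187 0.18931919]
[]
```

View pics/s4.png

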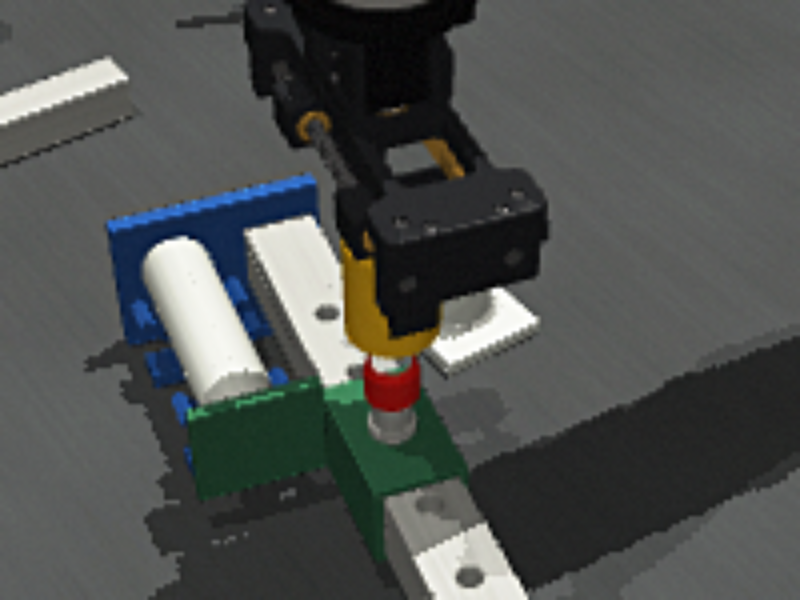

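The cap is gripped and clear of the red knob, whose centre shows at about (390,385) in the crop. I'll carry it over to the free bench and lower it.

Emit:
play_rows:
  commands:
    - {"delta_rot": [0,0,0],"travel": [0.25,0.12,0],"gripper": -0.4}
    - {"delta_rot": [0,0,0],"travel": [0.55,0.27,0],"gripper": -0.4}
    - {"delta_rot": [0,0,0],"travel": [0.84,0.41,0],"gripper": -0.4}
    - {"delta_rot": [0,0,0],"travel": [0.84,0.41,0.2],"gripper": -0.4}
    - {"delta_rot": [0,0,0],"travel": [0.84,0.41,0.45],"gripper": -0.4}
    - {"delta_rot": [0,0,0],"travel": [0.84,0.41,0.7],"gripper": -0.4}
    - {"delta_rot": [0,0,0],"travel": [0.84,0.41,0.82],"gripper": -0.4}
    - {"delta_rot": [0,0,0],"travel": [0.84,0.41,0.87],"gripper": -0.4}
    - {"delta_rot": [0,0,0],"travel": [0.84,0.41,0.87],"gripper": -0.4}
    - {"delta_rot": [0,0,0],"travel": [0.84,0.41,0.87],"gripper": -0.4}

```text
clock: 8.38
tool_pos: [0.4552, 0.0289, 0.0294]
eef_rot: [0.114, 0.993, 0.0, 0.001]
contact_force: [0.2, 0.3, -0.4]
opening: 0.502
```

```bash
python3 - <<'E'
from h import *
plan([.454,.029,.0225],-.2285)
s=snap("scene");o=viewer.outline_of("scene","spatter_cap")
if o: c=cloud(s,o[0]["pixels"]);print("cap",len(c),np.percentile(c[:,2],[1,3,97]))
E
```

```text
clock 8.375 tcp [0.4552 0.0289 0.0294] open 0.502 F [ 0.2  0.3 -0.4]
travel [ 0.0082 -0.0016  0.0459]
rot [ 0.0002  0.0004 -0.0003]
cap 249 [0.00952585 0.01052818 0.06532731]
```

Emit:
play_rows:
  commands:
    - {"delta_rot": [0,0,0],"travel": [0,0,0.02],"gripper": -0.4}
    - {"delta_rot": [0,0,0],"travel": [0,0,0.035],"gripper": -0.4}
    - {"delta_rot": [0,0,0],"travel": [0,0,0.045],"gripper": -0.4}
    - {"delta_rot": [0,0,0],"travel": [0,0,0.05],"gripper": -0.4}
    - {"delta_rot": [0,0,0],"travel": [0,0,0.05],"gripper": -0.4}

```text
clock: 9.1
tool_pos: [0.4551, 0.0289, 0.0217]
eef_rot: [0.114, 0.993, 0.0, 0.0]
contact_force: [0.5, 0.2, -0.2]
opening: 0.499
```

Emit:
play_rows:
  commands:
    - {"delta_rot": [0,0,0],"travel": [0,0,0.005],"gripper": -0.4}
    - {"delta_rot": [0,0,0],"travel": [0,0,0.005],"gripper": -0.4}
    - {"delta_rot": [0,0,0],"travel": [0,0,0.005],"gripper": -0.4}

```text
clock: 9.48
tool_pos: [0.4551, 0.0289, 0.0215]
eef_rot: [0.114, 0.993, 0.0, 0.001]
contact_force: [0.3, 0.4, 7.1]
opening: 0.502
```

The 7 N reading means the cap is on the bench. I'll release it slowly, then rise.

Emit:
play_rows:
  commands:
    - {"delta_rot": [0,0,0],"travel": [0,0,-0.003],"gripper": 0.1}
    - {"delta_rot": [0,0,0],"travel": [0,0,-0.003],"gripper": 0.3}
    - {"delta_rot": [0,0,0],"travel": [0,0,-0.003],"gripper": 0.6}
    - {"delta_rot": [0,0,0],"travel": [0,0,-0.003],"gripper": 0.9}
    - {"delta_rot": [0,0,0],"travel": [0,0,-0.003],"gripper": 0.9}
    - {"delta_rot": [0,0,0],"travel": [0,0,-0.15],"gripper": 0.9}
    - {"delta_rot": [0,0,0],"travel": [0,0,-0.5],"gripper": 0.9}
    - {"delta_rot": [0,0,0],"travel": [0,0,-0.93],"gripper": 0.9}
    - {"delta_rot": [0,0,0],"travel": [0,0,-0.93],"gripper": 0.9}
    - {"delta_rot": [0,0,0],"travel": [0,0,-0.93],"gripper": 0.9}

```text
clock: 10.72
tool_pos: [0.4546, 0.0282, 0.1598]
eef_rot: [0.115, 0.993, -0.0, 0.0]
contact_force: [-0.2, 0.4, 1.0]
opening: 0.95
```

```bash
python3 - <<'E'
from h import *
yaw=-.2285
S={n:snap(n) for n in("scene","top")};P={}
for n,s in S.items():
    p=viewer.pinpoint(n,"knob")
    if p:P[n]=p[0]["at"]; print("knob",n,p[0],atz(s,p[0]["at"],.089))
    for l in("spatter_cap","knob"):
        o=viewer.outline_of(n,l)
        if o:
            c=cloud(s,o[0]["pixels"]);t=c[c[:,2]>np.percentile(c[:,2],97)-.005];print(l,o[0]["conf"],len(c),np.percentile(c[:,2],[2,97]),(t.min(0)+t.max(0))/2)
if len(P)==2:print(tri(S["scene"],P["scene"],S["top"],P["top"]))
plan([.5623,-.0575,.160],yaw)
cv2.imwrite("pics/s5.png",np.hstack([S["scene"]["color"][90:340,150:400],S["top"]["color"][80:330,180:430]])[:,:,::-1])
E
```

```text
knob scene {'at': [258.9, 158.3], 'conf': 0.58} [ 0.55826865 -0.06132191  0.089     ]
spatter_cap 0.92 695 [0.00048805 0.05905889] [0.45582799 0.03073001 0.05746124]
knob 0.62 117 [0.09492125 0.11439453] [ 0.56508013 -0.05418834  0.11312257]
knob top {'at': [282.7, 205.2], 'conf': 0.46} [ 0.56150626 -0.06169376  0.089     ]
knob 0.53 12 [0.10987346 0.11493974] [ 0.55642877 -0.05159834  0.11302104]
(array([ 0.56035405, -0.06057731,  0.09099625]), np.float64(0.0026980770284687305))
clock 11.125 tcp [0.4544 0.0291 0.1593] open 0.949 F [-0.3 -0.5  0.2]
travel [-0.8316 -0.3992 -0.0054]
rot [-0.0002 -0.0004  0.    ]
```

View pics/s5.png

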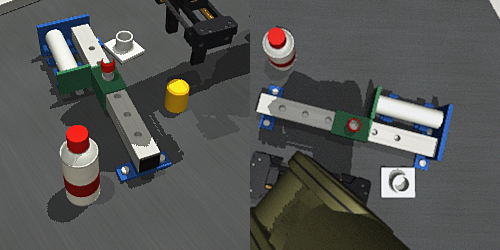

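The cap stands upright on the bench, at (178,95) in the left crop. The red knob is exposed on the section. I'll move over the knob and descend.

Emit:
play_rows:
  commands:
    - {"delta_rot": [0,0,0],"travel": [-0.4,-0.2,0],"gripper": 1}
    - {"delta_rot": [0,0,0],"travel": [-0.832,-0.4,0],"gripper": 1}
    - {"delta_rot": [0,0,0],"travel": [-0.832,-0.4,0],"gripper": 1}
    - {"delta_rot": [0,0,0],"travel": [-0.832,-0.4,0],"gripper": 1}
    - {"delta_rot": [0,0,0],"travel": [-0.832,-0.4,0],"gripper": 1}

```text
clock: 11.75
tool_pos: [0.5612, -0.0562, 0.1598]
eef_rot: [0.113, 0.994, 0.0, -0.001]
contact_force: [-0.0, -0.5, 0.5]
opening: 1.001
```

```bash
python3 - <<'E'
from h import *
plan([.5623,-.0575,.083],-.2285)
E
```

```text
clock 11.75 tcp [ 0.5612 -0.0562  0.1598] open 1.001 F [-0.  -0.5  0.5]
travel [-0.0101 -0.0073  0.5123]
rot [ 0.0001 -0.0006  0.0007]
```

Emit:
play_rows:
  commands:
    - {"delta_rot": [0,0,0],"travel": [0,0,0.25],"gripper": 0.8}
    - {"delta_rot": [0,0,0],"travel": [0,0,0.45],"gripper": 0.6}
    - {"delta_rot": [0,0,0],"travel": [0,0,0.51],"gripper": 0.4}
    - {"delta_rot": [0,0,0],"travel": [0,0,0.51],"gripper": 0.2}
    - {"delta_rot": [0,0,0],"travel": [0,0,0.51],"gripper": 0.0}

```text
clock: 12.38
tool_pos: [0.5633, -0.0573, 0.0846]
eef_rot: [0.114, 0.993, 0.0, 0.001]
contact_force: [0.8, 0.7, -0.1]
opening: 0.516
```

```bash
python3 - <<'E'
from h import *
plan([.5623,-.0575,.083],-.2285)
s=snap("scene")
cv2.imwrite("pics/s6.png",cv2.resize(s["color"][100:200,190:330],(700,500))[:,:,::-1])
E
```

```text
clock 12.375 tcp [ 0.5633 -0.0573  0.0846] open 0.516 F [ 0.8  0.7 -0.1]
travel [ 0.0062 -0.0026  0.0109]
rot [ 0.0002  0.0006 -0.    ]
```

View pics/s6.png

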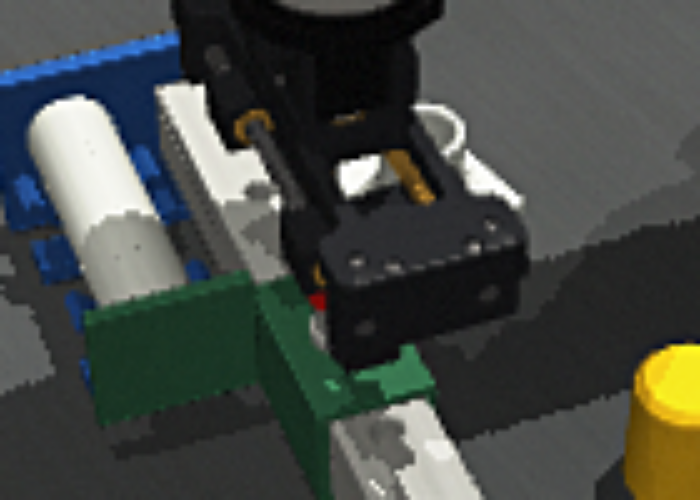

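The knob (red, at about (318,300)) sits between the fingers, so I'll grip it firmly.

Emit:
play_rows:
  commands:
    - {"delta_rot": [0,0,0],"travel": [0,0,0.0],"gripper": -0.5}
    - {"delta_rot": [0,0,0],"travel": [0,0,0.0],"gripper": -0.8}
    - {"delta_rot": [0,0,0],"travel": [0,0,0.0],"gripper": -0.8}
    - {"delta_rot": [0,0,0],"travel": [0,0,0.0],"gripper": -0.8}
    - {"delta_rot": [0,0,0],"travel": [0,0,0.0],"gripper": -0.8}
    - {"delta_rot": [0,0,0],"travel": [0,0,0.0],"gripper": -0.8}
  force: 40

```text
clock: 13.18
tool_pos: [0.5629, -0.0586, 0.084]
eef_rot: [0.115, 0.993, -0.001, 0.0]
contact_force: [-1.2, -2.9, 6.1]
opening: 0.297
```

Emit:
play_rows:
  commands:
    - {"delta_rot": [0,0,0],"travel": [0,0,-0.03],"gripper": -0.8}
    - {"delta_rot": [0,0,0],"travel": [0,0,-0.06],"gripper": -0.8}
    - {"delta_rot": [0,0,0],"travel": [0,0,-0.1],"gripper": -0.8}
    - {"delta_rot": [0,0,0],"travel": [0,0,-0.1],"gripper": -0.8}
    - {"delta_rot": [0,0,0],"travel": [0,0,-0.1],"gripper": -0.8}

```text
clock: 13.8
tool_pos: [0.5628, -0.0582, 0.0983]
eef_rot: [0.114, 0.993, -0.0, 0.0]
contact_force: [2.4, -3.0, -8.4]
opening: 0.296
```

```bash
python3 - <<'E'
from h import *
plan([.5623,-.0575,.098],-.2285)
s=snap("scene")
for l in("knob",):
    o=viewer.outline_of("scene",l)
    if o:
        c=cloud(s,o[0]["pixels"]);print(o[0]["conf"],len(c),np.percentile(c[:,2],[2,97]))
E
```

```text
clock 13.8 tcp [ 0.5628 -0.0582  0.0983] open 0.296 F [ 2.4 -3.  -8.4]
travel [0.0043 0.0037 0.0018]
rot [-0.      0.0001 -0.0003]
```

Emit:
play_rows:
  commands:
    - {"delta_rot": [0,0,0],"travel": [0,0.04,0],"gripper": -0.8}
    - {"delta_rot": [0,0,0],"travel": [0,0.1,0],"gripper": -0.8}
    - {"delta_rot": [0,0,0],"travel": [0,0.16,0],"gripper": -0.8}
    - {"delta_rot": [0,0,0],"travel": [0,0.22,0],"gripper": -0.8}
    - {"delta_rot": [0,0,0],"travel": [0,0.28,0],"gripper": -0.8}
    - {"delta_rot": [0,0,0],"travel": [0,0.31,0],"gripper": -0.8}
    - {"delta_rot": [0,0,0],"travel": [0,0.333,0],"gripper": -0.8}
    - {"delta_rot": [0,0,0],"travel": [0,0.333,0],"gripper": -0.8}
    - {"delta_rot": [0,0,0],"travel": [0,0.333,0],"gripper": -0.8}

```text
clock: 15.02
tool_pos: [0.5742, -0.0087, 0.0984]
eef_rot: [0.114, 0.993, 0.0, 0.0]
contact_force: [4.0, -1.4, -9.1]
opening: 0.299
```

```bash
python3 - <<'E'
from h import *
yaw=-.2285
p=np.array(r.get_state()["tool_pos"])[:2]-[.5623,-.0575]
print("rig y",p@[-np.sin(yaw),np.cos(yaw)],"rig x",p@[np.cos(yaw),np.sin(yaw)])
plan([.5623,-.0575,.084],yaw)
s=snap("scene")
cv2.imwrite("pics/s7.png",cv2.resize(s["color"][100:220,190:350],(800,600))[:,:,::-1])
E
```

```text
rig y 0.05019412323066651 rig x 0.0005877150628709417
clock 15.025 tcp [ 0.5742 -0.0087  0.0984] open 0.299 F [ 4.  -1.4 -9.1]
travel [ 0.0039 -0.3347  0.0955]
rot [ 0.0003  0.0001 -0.0001]
```

View pics/s7.png

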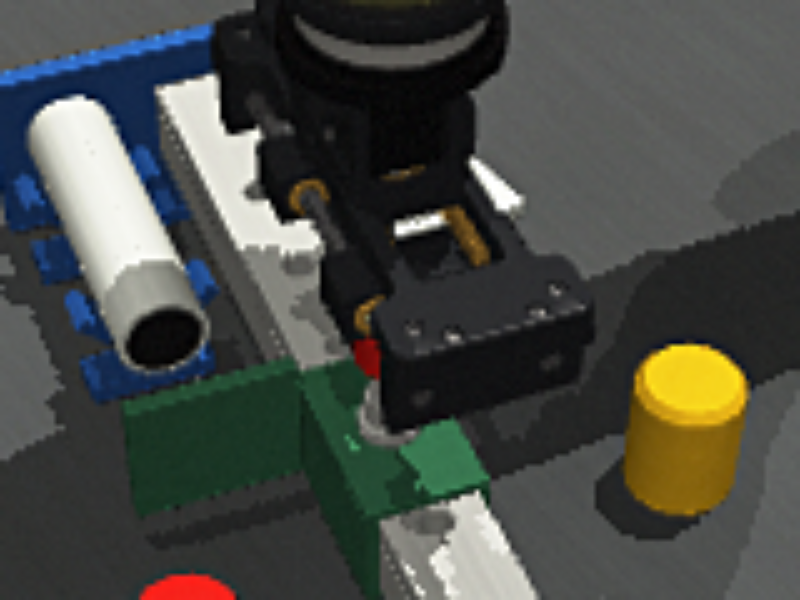

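The section moved with the knob: the stop plate is clear of the tube, and the tube and cap haven't moved. I'll lower the pin gently.

Emit:
play_rows:
  commands:
    - {"delta_rot": [0,0,0],"travel": [0,0,0.02],"gripper": -0.8}
    - {"delta_rot": [0,0,0],"travel": [0,0,0.04],"gripper": -0.8}
    - {"delta_rot": [0,0,0],"travel": [0,0,0.05],"gripper": -0.8}
    - {"delta_rot": [0,0,0],"travel": [0,0,0.05],"gripper": -0.8}

```text
clock: 15.58
tool_pos: [0.5741, -0.0094, 0.0907]
eef_rot: [0.114, 0.993, -0.0, 0.0]
contact_force: [4.6, -2.3, -8.5]
opening: 0.296
```

Emit:
play_rows:
  commands:
    - {"delta_rot": [0,0,0],"travel": [0,0,0.02],"gripper": -0.8}
    - {"delta_rot": [0,0,0],"travel": [0,0,0.035],"gripper": -0.8}
    - {"delta_rot": [0,0,0],"travel": [0,0,0.045],"gripper": -0.8}
    - {"delta_rot": [0,0,0],"travel": [0,0,0.045],"gripper": -0.8}
    - {"delta_rot": [0,0,0],"travel": [0,0,0.045],"gripper": -0.8}

```text
clock: 16.2
tool_pos: [0.5741, -0.0097, 0.0841]
eef_rot: [0.114, 0.993, -0.0, 0.0]
contact_force: [4.1, -3.3, -3.9]
opening: 0.296
```

Emit:
play_rows:
  commands:
    - {"delta_rot": [0,0,0],"travel": [0,0,0.006],"gripper": -0.8}
    - {"delta_rot": [0,0,0],"travel": [0,0,0.006],"gripper": -0.8}
    - {"delta_rot": [0,0,0],"travel": [0,0,0.006],"gripper": -0.8}

```text
clock: 16.58
tool_pos: [0.5741, -0.0096, 0.084]
eef_rot: [0.114, 0.993, -0.0, 0.0]
contact_force: [1.3, -5.1, 6.7]
opening: 0.294
```

```bash
python3 - <<'E'
from h import *
s=snap("scene")
for l in("knob","spatter_cap","tube","spray_can","coupon"):
    o=viewer.outline_of("scene",l);p=viewer.pinpoint("scene",l)
    if o:
        c=cloud(s,o[0]["pixels"]);t=c[c[:,2]>np.percentile(c[:,2],97)-.006];print(l,len(c),np.percentile(c[:,2],[2,97]).round(4),t.mean(0).round(4),p[0]["at"] if p else None)
plan([.5741,-.0096,.084],-.2285)
cv2.imwrite("pics/s8.png",cv2.resize(s["color"][100:310,150:360],(600,600))[:,:,::-1])
E
```

```text
spatter_cap 667 [0.0015 0.059 ] [0.4571 0.0322 0.057 ] [325.3, 192.1]
tube 1022 [0.0386 0.0721] [ 0.5989 -0.1783  0.0696] [211.4, 142.1]
spray_can 2520 [0.0021 0.1652] [0.721  0.0958 0.1642] [233.8, 281.2]
clock 17.125 tcp [ 0.5741 -0.0096  0.084 ] open 0.296 F [ 0.9 -5.2  6. ]
travel [ 0.0002  0.0002 -0.0001]
rot [-0.0002  0.0002 -0.0003]
```

View pics/s8.png

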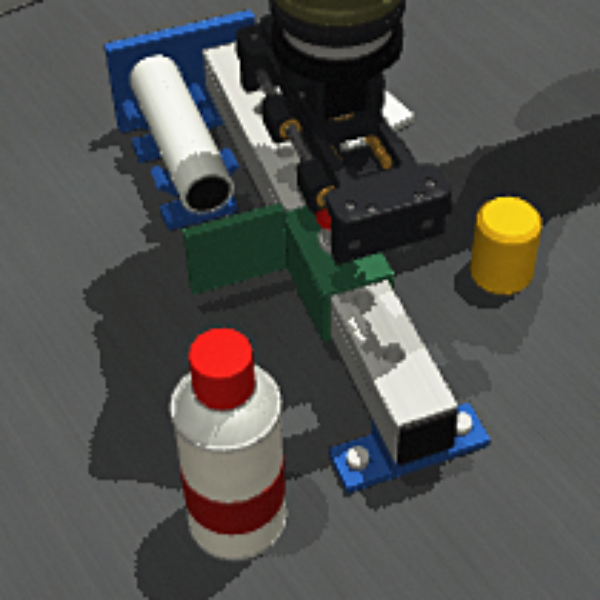

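The picture shows the section one hole on, the knob low in the fingers, the cap upright at (507,245), and the can and tube where they were. I'll hand in.

```bash
python3 -c "
from h import *
print(r.finish_job())"
```

```text
the job is handed in; nothing more can be done
None
```

I handed the job in at about 17 s of the 51 s allowed, and it reported no verdict. All the steps were carried out in order.

- **Cap:** I lifted it clear of the knob and set it on the free bench at about (0.455, 0.029). The bench contact read 7 N before I released it. Afterwards it stood upright, with its rim at about 0 to 1.5 mm and its top at 59 mm.
- **Section:** I gripped the knob at 40 N, pulled it up about 14 mm against 8–9 N of spring, and slid the section along the rail. The tool was about 49 mm from my estimate of the original hole at the end. That uses the tool's position, because the joint itself can't be read.
- **Pin:** I lowered it until the vertical force flipped from −4 to +6 N with almost no further movement. The tool was then at 0.084 m, the same height as when I first gripped the knob, so the pin should be fully home. The knob is still held, with the opening reading steady at 0.296.
- **Bystanders:** The last picture and measurements showed no sign of the can or tube being disturbed. The tube's measured centre differed by about 7 mm along its axis, most likely because the stop plate no longer hides its end; its pinpointed pixel moved by only 1–2.

**Not confirmed at the end:**
- The fingers hid the knob, so the networks gave no final camera check of its height.
- They did not report the coupon either, because the arm partly hid it. It had looked in place in the picture taken after the cap was set down, and nothing went near it after that.

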